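# Unclip the tall battery pack from its charger and put it in the driver's tray

### The arm

A 6-joint arm with a two-finger parallel gripper is mounted at the origin on a cart in front of the work surface, level with it; the furniture and walls round the work are solid. World frame = base frame: x ahead of the robot, y to its left, z up, the work surface at z = 0. Lengths are in m, angles in rad, forces in N, time in s.
With the tool pointing down it reaches from about 0.375 to 0.975 m from the base axis. Payload 3.8 kg.
Tool frame: the origin (TCP) lies midway between the tips of the shut fingers; the grasp point (between the pads) lies 19 mm behind it; z points along the fingers, y is the line along which they close (so a half turn about z gives the same grasp; the last joint's range is limited). The gripper opens to 85 mm and grips with 20 to 120 N. Pads are 22 mm wide; open, the fingers measure 114 mm over their backs; the gripper's body (76 mm by 85 mm) begins 54 mm behind the grasp point. The pads swing forward as they close: fully open they stand 13 mm farther back than shut.
Start: joints at [-0.037, 0.264, 1.604, -0, 1.274, -0.037], TCP at [0.675, -0, 0.231] pointing down, gripper open.
Joint ranges: [-2.63, 2.63], [-0.94, 2.18], [0.31, 2.57], [-1.31, 4.45], [0, 2.66], [-2.55, 2.55]. Speed limits (rad/s): [2.57, 2.57, 3.14, 3.14, 3.14, 3.14].

### API

Orientations are given as a unit quaternion [w, x, y, z].
In Python, from plant import * gives the robot as it stands.
- The arm moves only by the shell command python3 -m creep 'ROWS' [FORCE]. ROWS is JSON, a list of rows, each a list of 7 numbers: the shift along the tool's x, y, z in cm, then the turn, a rotation vector about the tool's x, y, z in rad, then the opening, from 0 (shut) to 1 (fully open). In form: [[dx, dy, dz, ax, ay, az, fingers], ...]. A call has 1 to 12 rows; each row shifts and turns the commanded pose from where the row before left it, along the tool's axes as they then stand; what a row does not reach is not made up. A row lasts 1/12 s, in which the tool goes at most 41.7 mm and 7.16 degrees, less where a joint would pass 70% of its speed; a pose out of reach is approached as far as the arm can. A call with a gripper value outside its range is refused whole. The fingers move at their own pace and stop on an object; FORCE is the grip in N (left out, the last holds). Time passes only in rows, so rows that do not move let the fingers close. It gives the time, the measured TCP pose, the force, the opening and the grip force at its end, in the units of the state.
- get_state(): the state, without advancing time (a new reading comes with each control period).
- read_camera(name): name is "scene" or "side" or "wrist"; returns a dict with "pixels" (384x512x3 uint8, red, green, blue), "mtx" (3x3 intrinsics, pixels), "R" (3x3) and "t" (3): a world point X has camera coordinates R X + t. Camera axes: x right, y down, z forward; pixel columns grow to the right and rows downward; lengths in m; the calibration is good to about 2 mm. A picture is of the moment at which its call begins. There is no depth.
- finish_job(): hands the job in; it is judged then, once.
The state is a dict: "clock": time; "joint_pos": joint angles; "joint_vel": joint speeds; "joint_torque": joint torques, N m; "tool_pos": TCP position; "tool_rot": TCP orientation; "wrist_force": force on the tool from outside, world axes, zero at the start; "wrist_torque": the same for the moment, N m; "gripper_width": finger opening in m; "grip_force": force on a finger pad.
Only numpy, scipy, OpenCV 4.12 (cv2) and the standard library are available. Lean on these libraries where they do the work, as an engineer would, in place of code of your own. Each camera call takes 0.05 s, during which the arm holds its last target. There are 200 camera calls.

### The job

The kit for the cordless torque driver is being made up: take the tall battery pack off the twin charger and stand it upright in the big empty compartment of the driver's tray. The pack is clipped in, so keep both of its side release buttons squeezed in while you pull it straight up and out. Set it down without dropping it, and leave the short pack clipped in the charger.

Things in the scene. Friction and masses are not known exactly. Their poses are not given: they have to be found in the camera images.
- charger: Twin-bay battery charger, grey plastic box 104 (x) x 176 (y) x 46 mm high, does not move. Origin: centre of its underside; z up. Its flat top (deck) is 46 mm up. Two bays side by side, centred at y = +43 and -43 mm; each holds one pack, the tall one in either. Charger and tray (nearer the robot) stand between two tall machines: keep within world y 0.03 to 0.38 m beyond x = 0.4 m.
- tall_pack: Tall black battery pack: contact tower 34 (x) x 38 (y) x 32 mm high below, wider head 50 (x) x 68 (y) x 62 mm high above; 94 mm in all, 0.38 kg +-20 %. Origin: centre of the tower's underside; z up. In the charger its tower is 32 mm deep in the bay (origin 14 mm above the bench), its head rests on the deck and its axes are parallel to the charger's.
- tall_pack_buttons (a point): Point midway between the tall pack's two release buttons, on its centre line 74 mm above its underside (42 mm above the deck while clipped in, 20 mm below the pack's top); its x axis runs through both. The ribbed buttons, 26 (y) x 20 (z) mm, stand 5 mm out of the head's two x faces: 60 mm over both, 50 mm with both flush.
- tall_pack_front_button (a joint): How far the button in the tall pack's -x face is pressed: 0 out, 0.005 flush, 0.0055 stop (m). Sprung, 1.2 N at first, 7 N flush; out again when let go. While it is out, a hook below it holds the pack under a lip in the bay, with 1 mm of play; with both buttons 3.5 mm in or more the pack pulls straight up, free of the bay after 33 mm.
- tall_pack_back_button (a joint): The same for the button in the tall pack's +x face. Both must be held in together: gripped anywhere else, the pack does not come out.
- short_pack: Short black battery pack in the other bay, to be left there: the same tower and buttons, but a head only 44 mm high (76 mm in all). Origin: centre of the tower's underside.
- tray: Open grey sheet-metal tray of the driver, 152 (x) x 205 (y) mm, does not move; outer walls 34 mm and inner walls 30 mm high, 3 mm thick, floor 3 mm. Origin: centre of its underside; z up. The long compartment at -x holds the cordless driver (53 mm high), the small one at -y a rail of bits; the big one at +y is empty.
- pack_compartment (a point): Centre of the floor of the tray's big empty compartment, 3 mm above the bench; axes parallel to the tray's. The compartment is 93 (x) x 112 (y) mm inside, its walls 27 to 31 mm above this floor.

How it is judged:
By the outcome, as a careful person would: the job done as asked, in the order asked, and still so for the second after the job is handed in, with the robot touching nothing.
It also fails if it takes over 42 s, if anything falls off the work surface, if the arm or the gripper's body presses on something with over 40 N, if the wrist force passes 120 N, or if a joint passes its speed limit or range.

## Working session

There is one attempt and no reset: what is moved stays moved. The work goes in short steps, Python scripts to look and compute and a shell command to move; the robot and the scene stay as the last step left them, time stands still between calls to the robot, and variables do not carry over. Pictures are saved under pics/ and viewed, at most 10 in all, crops included, and the job is handed in when it is done.

```bash
mkdir -p pics; ls
python3 - <<'E'
from plant import *
import cv2,numpy as np
s=get_state();print(s['clock'],s['tool_pos'],s['tool_rot'],s['gripper_width'])
for n in ['scene','side','wrist']:
    c=read_camera(n);cv2.imwrite(f'pics/{n}0.png',c['pixels'][:,:,::-1]);np.savez(f'{n}0.npz',**c)
    print(n,(-c['R'].T@c['t']).round(3),c['R'][2].round(2),c['mtx'][0,0])
E
```

```text
pics
0.0 [6.74256807e-01 1.14103383e-05 2.29975030e-01] [-0.00081878  0.70711908  0.70709359 -0.00077255] 0.08565791800004321
scene [ 0.01  -0.298  0.497] [ 0.64  0.6  -0.48] 380.4122549620947
side [0.02  0.506 0.689] [ 0.61 -0.35 -0.71] 400.9306208168746
wrist [0.674 0.082 0.373] [-0.   -0.32 -0.95] 274.57944946460185
```

View pics/scene0.png

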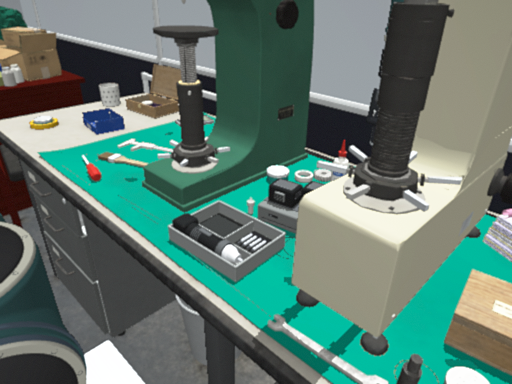

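View pics/side0.png

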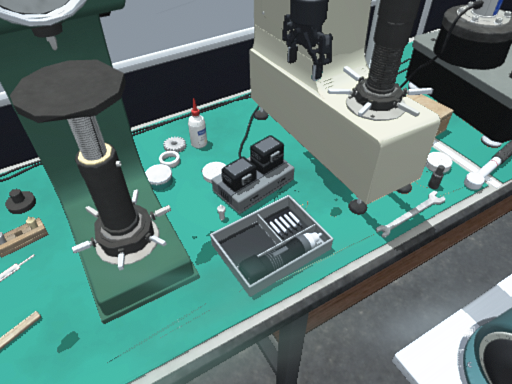

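The scene view shows the tray near (225,237) and the charger near (285,200). The side view shows the tray at (270,240), with the charger and its two packs at (240,175) and (267,152). I need an enlarged crop to get corners.

Run:
```python
import cv2
a=cv2.imread('pics/side0.png')[125:295,200:345];a=cv2.resize(a,None,fx=3.5,fy=3.5,interpolation=cv2.INTER_CUBIC)
b=cv2.imread('pics/wrist0.png')
cv2.imwrite('pics/c1.png',a);print(a.shape)
```

```text
(595, 508, 3)
```

View pics/c1.png

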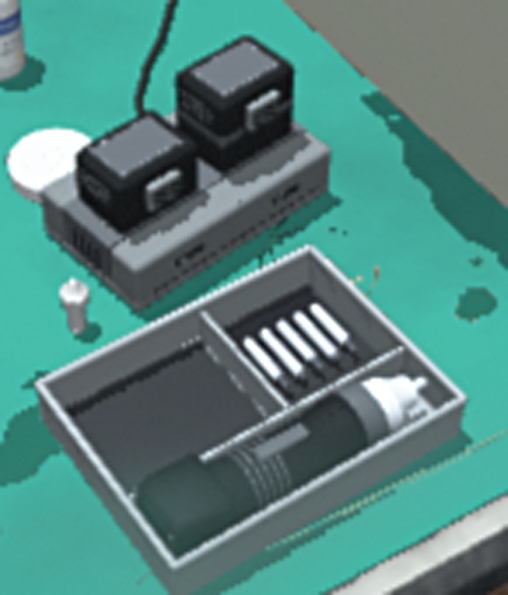

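View pics/wrist0.png

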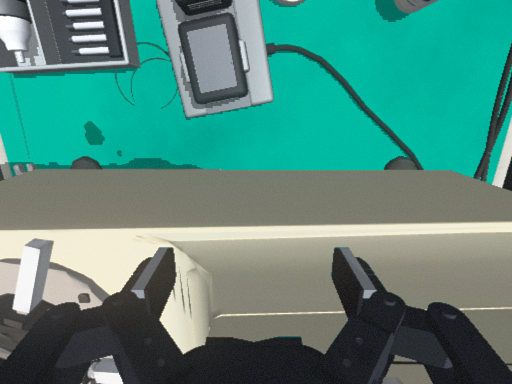

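Crop: the tall pack is the back-right one (-y bay), with its label centred at crop (235,70). The tray rim corners are (40,384), (311,250), (464,400) and (173,565). Wrist: the tall pack's label is centred at about (213,58), and the buttons at (185,63) and (245,55) lie along world x.

```bash
cat > h.py <<'E'
import numpy as np
def ray(c,uv,z):
    o=-c['R'].T@c['t'];d=c['R'].T@np.linalg.solve(c['mtx'],[uv[0],uv[1],1.]);return o+d*(z-o[2])/d[2]
E
python3 - <<'E'
from h import *
s=np.load('side0.npz');w=np.load('wrist0.npz')
def side(pts,z):return np.array([ray(s,(200+(x+.5)/3.5-.5,125+(y+.5)/3.5-.5),z)for x,y in pts])
def yaw(d):return np.degrees(np.arctan2(d[1],d[0]))
T=side([(40,384),(311,250),(464,400),(173,565)],.034);print(T.round(4),T.mean(0))
print([np.linalg.norm(T[i]-T[i-1]).round(4) for i in range(4)],yaw(T[0]-T[1]),yaw(T[3]-T[2]),yaw(T[1]-T[2]),yaw(T[0]-T[3]))
D=side([(45,200),(125,268),(328,152)],.046);print('deck',D.round(4),(D[0]+D[2])/2,yaw(D[1]-D[2]),[np.linalg.norm(D[1]-D[i]).round(3) for i in(0,2)])
print('tall side',side([(190,80),(248,40),(280,66),(222,103),(235,71)],.108).round(4))
W=np.array([ray(w,p,.108) for p in[(179,27),(232,14),(246,97),(193,104)]]);print('tall wrist',W.round(4),W.mean(0),yaw(W[0]-W[3]),yaw(W[1]-W[2]))
D=np.array([ray(w,p,.046) for p in[(187,118),(272,102),(258,0),(160,0)]]);print('deckw',D.round(4),yaw(D[2]-D[1]),yaw(D[3]-D[0]),yaw(D[1]-D[0]))
E
```

```text
[[0.5229 0.3238 0.034 ]
 [0.532  0.1236 0.034 ]
 [0.3837 0.1153 0.034 ]
 [0.3755 0.3172 0.034 ]] [0.45349696 0.21995239 0.034     ]
[np.float64(0.1476), np.float64(0.2004), np.float64(0.1486), np.float64(0.202)] 92.5975133847079 92.32614748490691 3.1894858640770454 2.5566872424362908
deck [[0.6521 0.2556 0.046 ]
 [0.5701 0.2398 0.046 ]
 [0.5943 0.0684 0.046 ]] [0.62317273 0.16199851 0.046     ] 98.03385647689346 [np.float64(0.084), np.float64(0.173)]
tall side [[0.644  0.1478 0.108 ]
 [0.6605 0.0927 0.108 ]
 [0.6257 0.0896 0.108 ]
 [0.6132 0.1421 0.108 ]
 [0.6367 0.1177 0.108 ]]
tall wrist [[0.6106 0.1404 0.108 ]
 [0.6557 0.1499 0.108 ]
 [0.6668 0.0847 0.108 ]
 [0.6181 0.0786 0.108 ]] [0.63781923 0.11339025 0.108     ] 96.92104231853811 99.70542454675096
deckw [[0.5971 0.0625 0.046 ]
 [0.6945 0.08   0.046 ]
 [0.678  0.1781 0.046 ]
 [0.5786 0.1781 0.046 ]] 99.50116950426612 99.09383987565667 10.209713774794588
```

```bash
python3 -m creep '[[3.8,-1.2,0,0,0,0,1],[3.8,-1.2,0,0,0,0,1],[3.9,-1.3,0,0,0,0,1],[0,0,1.5,0,0,-0.08,1],[0,0,1.5,0,0,-0.077,1],[0,0,0,0,0,0,1],[0,0,0,0,0,0,1],[0,0,0,0,0,0,1]]' 30
python3 - <<'E'
from plant import *
import cv2,numpy as np
s=get_state();print(s['clock'],s['tool_pos'],s['tool_rot'],s['gripper_width'])
c=read_camera('wrist');cv2.imwrite('pics/w1.png',c['pixels'][:,:,::-1]);np.savez('w1.npz',**c)
E
```

```text
clock: 0.82
tool_pos: [0.6382, 0.1147, 0.2016]
tool_rot: [0.0, 0.65, 0.76, 0.0]
wrist_force: [0.0, 0.7, 0.1]
gripper_width: 0.0854
grip_force: 0.0
0.8167 [0.63822483 0.11470475 0.20159303] [3.07803699e-05 6.50371128e-01 7.59616610e-01 1.43242532e-05] 0.0853805283124225
```

View pics/w1.png

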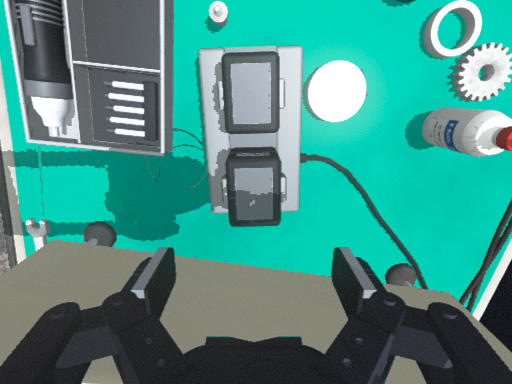

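The wrist picture shows the charger aligned with the gripper, with the far-bay label at (251,92) and the near-bay label at (257,193). I'll check by triangulation which pack is tall.

Run:
```python
from h import *
import cv2
s=np.load('side0.npz');w0=np.load('wrist0.npz');w=np.load('w1.npz')
def tri(obs):
    A=[];b=[]
    for c,uv in obs:
        o=-c['R'].T@c['t'];d=c['R'].T@np.linalg.solve(c['mtx'],[*uv,1.]);d/=np.linalg.norm(d);P=np.eye(3)-np.outer(d,d);A.append(P);b.append(P@o)
    return np.linalg.lstsq(np.vstack(A),np.hstack(b),rcond=None)[0].round(4)
# label blobs: grey darker, low sat, per image
def blobs(c,name,roi):
    im=np.ascontiguousarray(c['pixels']);h=cv2.cvtColor(im,cv2.COLOR_RGB2HSV);g=h[:,:,2].astype(int)
    x0,y0,x1,y1=roi;out=[]
    m=((g>75)&(g<190)&(h[:,:,1]<60)).astype(np.uint8);k=np.zeros_like(m);k[y0:y1,x0:x1]=m[y0:y1,x0:x1]
    n,l,st,ce=cv2.connectedComponentsWithStats(k,connectivity=4)
    for i in range(1,n):
        if st[i,4]>80: 
            cs,_=cv2.findContours((l==i).astype(np.uint8),0,2);r=cv2.minAreaRect(cs[0]);print(name,st[i],r[0],np.round(r[1],1),round(r[2],1))
blobs(w,'w1',(224,53,284,228));blobs(w0,'w0',(176,0,247,105));blobs(s,'side',(215,130,288,200))
S=lambda x,y:(200+(x+.5)/3.5-.5,125+(y+.5)/3.5-.5)
print('near',tri([(s,S(235,71)),(w,(257,194))]),tri([(w0,(213,59)),(w,(257,194)),(s,S(235,71))]))
print('far',tri([(s,S(138,145)),(w,(251,92))]))
```

```text
w1 [ 224   53   60  160 3570] (253.5, 132.5) [159.  59.] 90.0
w1 [236 152  34   4 106] (252.5, 153.5) [ 3. 33.] 90.0
w1 [ 229  159   50   62 2529] (254.48597717285156, 189.63516235351562) [60.5 49.2] 87.8
w0 [ 176    0   71  105 1680] (211.0, 51.99999237060547) [104.  70.] 90.0
w0 [ 186   16   58   83 3415] (213.68492126464844, 57.652835845947266) [77.7 47.8] 79.4
side [254 136  26  17 222] (266.5, 144.0) [11.7 22.7] 60.3
side [225 158  28  18 253] (238.16616821289062, 165.90652465820312) [12.7 25. ] 60.6
side [215 160  73  40 999] (252.53550720214844, 182.3231964111328) [31.2 75.4] 78.2
near [0.641 0.115 0.104] [0.6393 0.116  0.1062]
far [0.6214 0.201  0.0928]
```

Run:
```python
from h import *
import cv2
w=np.load('w1.npz')
a=w['pixels'][40:235,190:310,::-1];cv2.imwrite('pics/c2.png',cv2.resize(a,None,fx=3,fy=3,interpolation=cv2.INTER_CUBIC))
P=np.array([ray(w,p,.046) for p in[(200,48),(302,47),(300,210),(210,212)]]);print(P.round(4),P.mean(0))
for i,j in((0,3),(1,2)):
    d=P[i]-P[j];print(np.linalg.norm(d).round(4),np.degrees(np.arctan2(d[1],d[0]))-90)
for i,j in((1,0),(2,3)):
    d=P[i]-P[j];print(np.linalg.norm(d).round(4),np.degrees(np.arctan2(d[1],d[0])))
print('top label',ray(w,(257,194),.108))
```

```text
[[0.5662 0.235  0.046 ]
 [0.664  0.2512 0.046 ]
 [0.6978 0.0837 0.046 ]
 [0.5938 0.0649 0.046 ]] [0.63045912 0.15869975 0.046     ]
0.1724 9.22778037994594
0.1709 11.387963320100184
0.0992 9.409371255255294
0.1056 10.274928393113708
top label [0.64067524 0.11625144 0.108     ]
```

View pics/c2.png

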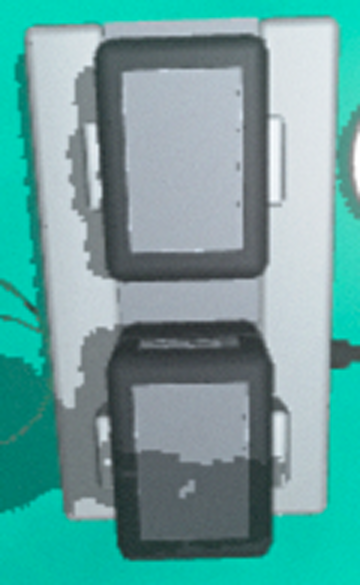

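The crop gives label centres of (253.4,194) for the near pack and (251.7,93.2) for the far one. I'm redoing the triangulation and pose with these.

Run:
```python
from h import *
s=np.load('side0.npz');w0=np.load('wrist0.npz');w=np.load('w1.npz')
def tri(obs):
    A=[];b=[]
    for c,uv in obs:
        o=-c['R'].T@c['t'];d=c['R'].T@np.linalg.solve(c['mtx'],[*uv,1.]);d/=np.linalg.norm(d);P=np.eye(3)-np.outer(d,d);A.append(P);b.append(P@o)
    return np.linalg.lstsq(np.vstack(A),np.hstack(b),rcond=None)[0].round(4)
print('near',tri([(s,(266.8,144.5)),(w,(253.4,194))]),tri([(w0,(213,58)),(w,(253.4,194)),(s,(266.8,144.5))]))
print('far',tri([(s,(238.3,166)),(w,(251.7,93.2))]))
C=lambda x,y:(190+(x+.5)/3-.5,40+(y+.5)/3-.5)
L=np.array([ray(w,C(*p),.108) for p in[(133,385),(243,383),(247,540),(140,540)]])
F=np.array([ray(w,C(*p),.09) for p in[(124,68),(243,68),(243,250),(130,252)]])
for Q in(L,F):
    print(Q.mean(0).round(4),[np.linalg.norm(Q[i]-Q[i-1]).round(4) for i in range(4)])
    for i,j in((0,3),(1,2)):
        d=Q[i]-Q[j];print(np.degrees(np.arctan2(d[1],d[0]))-90)
B=np.array([ray(w,C(*p),.088) for p in[(97,448),(291,443)]]);print('button edges',B.round(4),B.mean(0),np.linalg.norm(B[1]-B[0]))
```

```text
near [0.6376 0.1165 0.1084] [0.6379 0.1165 0.1082]
far [0.6227 0.2011 0.0921]
[0.6374 0.1152 0.108 ] [np.float64(0.0497), np.float64(0.0323), np.float64(0.0504), np.float64(0.0335)]
10.135027306792267
11.496210278018978
[0.6224 0.2005 0.09  ] [np.float64(0.0502), np.float64(0.0334), np.float64(0.0496), np.float64(0.0339)]
9.462654117286888
10.070830249571841
button edges [[0.6073 0.1093 0.088 ]
 [0.6696 0.1208 0.088 ]] [0.63844429 0.11509645 0.088     ] 0.06337902447564982
```

```bash
python3 -m creep '[[0.1,0,3,0,0,-0.017,1],[0,0,4,0,0,0,1],[0,0,3.5,0,0,0,1],[0,0,2.2,0,0,0,1],[0,0,1,0,0,0,1],[0,0,0,0,0,0,1],[0,0,0,0,0,0,1],[0,0,0,0,0,0,0],[0,0,0,0,0,0,0],[0,0,0,0,0,0,0],[0,0,0,0,0,0,0],[0,0,0,0,0,0,0]]' 50
python3 -m creep '[[0,0,0,0,0,0,0],[0,0,0,0,0,0,0],[0,0,0,0,0,0,0],[0,0,0,0,0,0,0]]'
python3 - <<'E'
from plant import *
import cv2
c=read_camera('side');cv2.imwrite('pics/s1.png',cv2.resize(c['pixels'][60:260,180:360,::-1],None,fx=3,fy=3,interpolation=cv2.INTER_CUBIC))
E
```

```text
clock: 1.87
tool_pos: [0.6391, 0.1161, 0.0671]
tool_rot: [0.001, 0.643, 0.766, 0.001]
wrist_force: [-2.4, -1.5, 7.3]
gripper_width: 0.05
grip_force: 54.2
clock: 2.2
tool_pos: [0.6391, 0.1161, 0.0671]
tool_rot: [0.001, 0.643, 0.766, 0.001]
wrist_force: [-1.7, -1.0, 7.1]
gripper_width: 0.0494
grip_force: 54.2
```

View pics/s1.png

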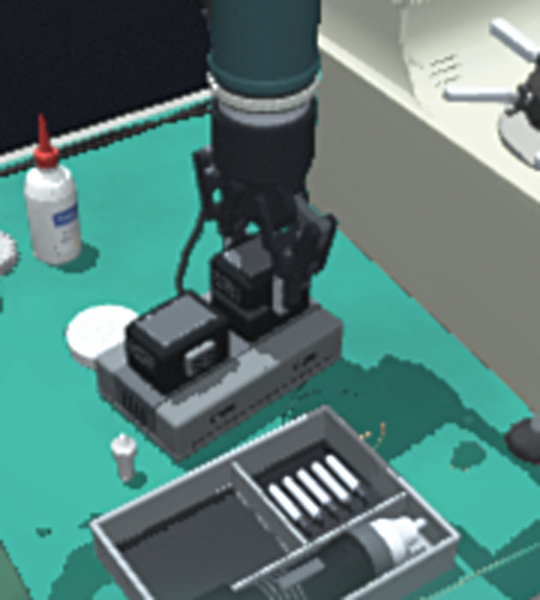

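The picture shows both pads on the tall pack at (255,280). A width of 49.4 mm means both buttons are pressed past flush. Next I pull up.

```bash
python3 -m creep '[[0,0,-0.5,0,0,0,0],[0,0,-0.5,0,0,0,0],[0,0,-0.5,0,0,0,0],[0,0,0,0,0,0,0]]'
python3 -m creep '[[0,0,-1,0,0,0,0],[0,0,-1,0,0,0,0],[0,0,-1,0,0,0,0],[0,0,-1.5,0,0,0,0],[0,0,-1.5,0,0,0,0],[0,0,-1,0,0,0,0],[0,0,0,0,0,0,0],[0,0,0,0,0,0,0]]'
python3 - <<'E'
from plant import *
import cv2,numpy as np
c=read_camera('side');np.savez('s2.npz',**c);cv2.imwrite('pics/s2.png',cv2.resize(c['pixels'][60:295,180:360,::-1],None,fx=2.5,fy=2.5,interpolation=cv2.INTER_CUBIC))
E
```

```text
clock: 2.58
tool_pos: [0.6385, 0.1161, 0.0805]
tool_rot: [0.001, 0.643, 0.766, 0.001]
wrist_force: [0.2, 0.1, -3.4]
gripper_width: 0.0496
grip_force: 53.0
clock: 3.25
tool_pos: [0.6385, 0.1161, 0.1506]
tool_rot: [0.001, 0.643, 0.766, 0.001]
wrist_force: [-0.8, 1.2, -4.5]
gripper_width: 0.0495
grip_force: 54.5
```

View pics/s2.png

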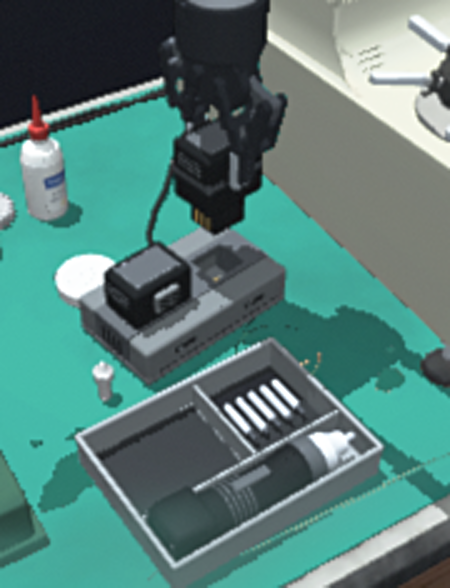

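The tall pack is clear at (210,175), its bay at (220,265) is empty, and the short pack is still clipped in at (148,285). Now I carry it to the compartment.

```bash
python3 -m creep '[[0,0,-1,0,0,0.065,0],[0,0,-1,0,0,0.065,0],[1,-1,0,0,0,0,0],[2,-1.9,0,0,0,0,0],[2.4,-2.3,0,0,0,0,0],[2.4,-2.3,0,0,0,0,0],[2.4,-2.3,0,0,0,0,0],[2.4,-2.3,0,0,0,0,0],[2,-1.8,0,0,0,0,0],[1,-1,0,0,0,0,0],[0,0,0,0,0,0,0],[0,0,0,0,0,0,0]]'
python3 - <<'E'
from plant import *
import cv2,numpy as np
for n in('side','scene'):
    c=read_camera(n);np.savez(n+'3.npz',**c)
    if n=='side':a=c['pixels'][100:300,180:370]
    else: b=c['pixels'][130:290,140:340]
a=cv2.resize(a,(390,410),interpolation=2);b=cv2.resize(b,(400,320),interpolation=2);b=cv2.copyMakeBorder(b,0,90,0,0,0)
cv2.imwrite('pics/s3.png',np.hstack([a,b])[:,:,::-1])
E
```

```text
clock: 4.3
tool_pos: [0.4809, 0.2655, 0.1684]
tool_rot: [0.0, 0.69, 0.723, -0.001]
wrist_force: [0.9, 0.4, -4.2]
gripper_width: 0.0495
grip_force: 54.6
```

View pics/s3.png

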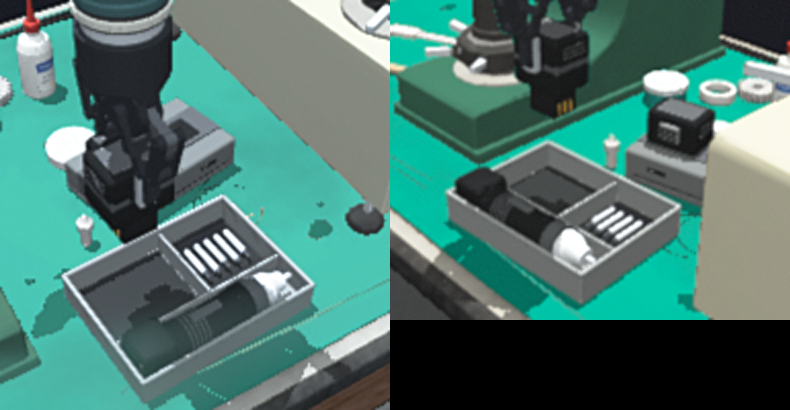

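Both views show the pack held over the big compartment, which is at left-panel (125,285) and right-panel (550,185). I lower it, slowing near the floor.

```bash
python3 -m creep '[[0,0.3,1.5,0,0,0,0],[0,0,2.5,0,0,0,0],[0,0,2.5,0,0,0,0],[0,0,2,0,0,0,0],[0,0,1,0,0,0,0],[0,0,0.6,0,0,0,0],[0,0,0.4,0,0,0,0],[0,0,0,0,0,0,0],[0,0,0,0,0,0,0]]'
python3 -m creep '[[0,0,0.2,0,0,0,0],[0,0,0.2,0,0,0,0],[0,0,0.2,0,0,0,0],[0,0,0,0,0,0,0]]'
```

```text
clock: 5.15
tool_pos: [0.4862, 0.2657, 0.0653]
tool_rot: [0.0, 0.691, 0.722, 0.001]
wrist_force: [0.0, 0.0, -4.2]
gripper_width: 0.0491
grip_force: 54.5
clock: 5.48
tool_pos: [0.485, 0.2655, 0.0583]
tool_rot: [0.0, 0.691, 0.723, 0.0]
wrist_force: [-0.4, -0.1, -4.1]
gripper_width: 0.0495
grip_force: 54.5
```

```bash
python3 -m creep '[[0,0,0.1,0,0,0,0],[0,0,0.1,0,0,0,0],[0,0,0,0,0,0,0]]'
python3 -m creep '[[0,0,0.1,0,0,0,0],[0,0,0,0,0,0,0]]'
```

```text
clock: 5.73
tool_pos: [0.4851, 0.2654, 0.0562]
tool_rot: [0.0, 0.691, 0.723, -0.0]
wrist_force: [-0.2, -0.0, -5.4]
gripper_width: 0.0497
grip_force: 54.7
clock: 5.9
tool_pos: [0.4852, 0.2655, 0.0561]
tool_rot: [-0.0, 0.691, 0.722, -0.0]
wrist_force: [-2.6, -0.7, 2.8]
gripper_width: 0.0494
grip_force: 55.2
```

Contact: the wrist force went from -4.2 to +2.8 N at the expected height. Release, then retreat straight up.

```bash
python3 -m creep '[[0,0,0,0,0,0,0.65],[0,0,0,0,0,0,0.75],[0,0,0,0,0,0,0.85],[0,0,0,0,0,0,0.85],[0,0,0,0,0,0,0.85],[0,0,0,0,0,0,0.85]]' 20
python3 -m creep '[[0,0,-0.5,0,0,0,0.85],[0,0,-1.5,0,0,0,0.85],[0,0,-2.5,0,0,0,0.85],[0,0,-3,0,0,0,0.85],[0,0,-3,0,0,0,0.85],[0,0,-2.5,0,0,0,0.85],[0,0,-1,0,0,0,0.85],[0,0,0,0,0,0,0.85],[0,0,0,0,0,0,0.85]]'
python3 - <<'E'
from plant import *
import cv2,numpy as np
a=read_camera('side')['pixels'][100:300,180:370];b=read_camera('scene')['pixels'][130:290,140:340]
a=cv2.resize(a,(390,410),interpolation=2);b=cv2.resize(b,(400,320),interpolation=2);b=cv2.copyMakeBorder(b,0,90,0,0,0)
cv2.imwrite('pics/s4.png',np.hstack([a,b])[:,:,::-1])
E
```

```text
clock: 6.4
tool_pos: [0.4855, 0.2656, 0.0556]
tool_rot: [0.0, 0.691, 0.722, 0.0]
wrist_force: [-0.7, -0.2, 0.4]
gripper_width: 0.0726
grip_force: 0.0
clock: 7.15
tool_pos: [0.4851, 0.2654, 0.1952]
tool_rot: [0.0, 0.691, 0.722, 0.0]
wrist_force: [-0.3, 1.2, -0.3]
gripper_width: 0.0725
grip_force: 0.0
```

View pics/s4.png

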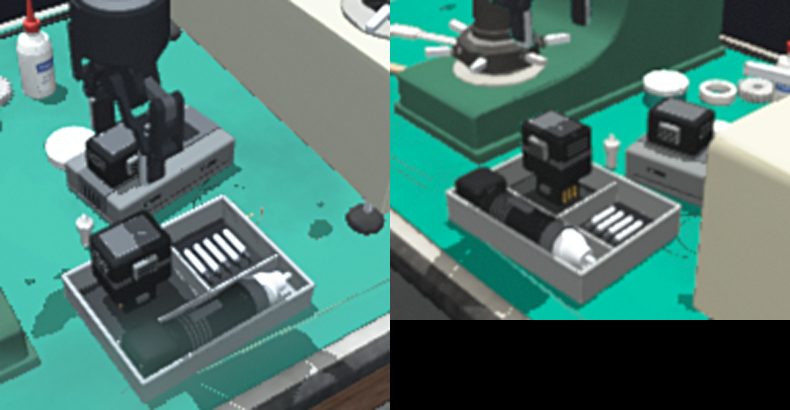

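The tall pack stands upright in the big compartment at left-panel (130,260) and right-panel (557,155). The short pack is still in the charger and the gripper is clear.

```bash
python3 -c "
from plant import *
print(finish_job())"
```

```text
the job is handed in; nothing more can be done
None
```

The tall battery pack is out of the charger and standing upright in the tray's big compartment, the short pack is still clipped in, and I handed the job in at about 7 s on the robot's clock; no verdict came back.

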